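# Key test of a repaired control panel

## Task

Run the key test on the low grey control panel without gripping anything: stroke one light fingertip (gripper closed) along its four round keys, starting on the key furthest from the rectangular bar and going toward the bar, pressing about halfway and not lifting off until the fourth key has gone down. Then press the rectangular bar about halfway or more and finish while still holding it down, with all round keys sprung back up. Do not push hard, do not shove or lift the panel, and leave the small things around it alone.

Things in the scene. Friction and masses are not known exactly. Their poses are not given: they have to be found in the camera images.
- panel: Loose grey key panel, 230 (own x) x 78 (own y) mm, 25 high, 2 to 3 kg, on rubber feet. Origin: centre of its underside; z up; turned any way. Along own x, at own y = 0, lie four round pale grey domed keys (centres x = -80, -42, -4, +34 mm) and a rectangular bar (+84 mm), all tops 34 mm above the desk. Small loose things lie 60 to 90 mm off its middle line.
- key1_top (a point): Crest of round key 1 (key 1 is furthest from the bar). Keys are 37 mm across, 38 mm apart, spherical caps of radius 36 mm (the rim lies 5 mm below the crest), all alike; the point moves down with the key.
- key1 (a joint): How far key 1 is pressed down, m: 0 up, 0.007 at its hard stop. A spring lifts it again: 0.4 N to start, 0.4 N more per mm. A tip at least 10 mm long along the row, moved level at 4 mm below the crests, dips each key by 4 mm and bears on two neighbours while between them.
- key2_top (a point): Crest of round key 2 (key 1 is furthest from the bar). Keys are 37 mm across, 38 mm apart, spherical caps of radius 36 mm (the rim lies 5 mm below the crest), all alike; the point moves down with the key.
- key2 (a joint): How far key 2 is pressed down, m: 0 up, 0.007 at its hard stop. A spring lifts it again: 0.4 N to start, 0.4 N more per mm. A tip at least 10 mm long along the row, moved level at 4 mm below the crests, dips each key by 4 mm and bears on two neighbours while between them.
- key3_top (a point): Crest of round key 3 (key 1 is furthest from the bar). Keys are 37 mm across, 38 mm apart, spherical caps of radius 36 mm (the rim lies 5 mm below the crest), all alike; the point moves down with the key.
- key3 (a joint): How far key 3 is pressed down, m: 0 up, 0.007 at its hard stop. A spring lifts it again: 0.4 N to start, 0.4 N more per mm. A tip at least 10 mm long along the row, moved level at 4 mm below the crests, dips each key by 4 mm and bears on two neighbours while between them.
- key4_top (a point): Crest of round key 4 (key 1 is furthest from the bar). Keys are 37 mm across, 38 mm apart, spherical caps of radius 36 mm (the rim lies 5 mm below the crest), all alike; the point moves down with the key.
- key4 (a joint): How far key 4 is pressed down, m: 0 up, 0.007 at its hard stop. A spring lifts it again: 0.4 N to start, 0.4 N more per mm. A tip at least 10 mm long along the row, moved level at 4 mm below the crests, dips each key by 4 mm and bears on two neighbours while between them.
- bar_top (a point): Middle of the flat top of the rectangular bar at the end of the row, 24 mm along the row by 46 mm across it; moves down with the bar. Its sides are steep: come down on it from above. Beware the tall computer tower on the desk beyond the panel (x over 0.72).
- bar (a joint): How far the bar is pressed down, m: 0 up, 0.007 at its hard stop; 0.4 N to start, 0.4 N more per mm.
- marker: Bystander: white marker pen with black cap, 17x132x18, lying along its own y (mm), loose on the desk near the panel; origin under its middle. Leave it alone.
- usb_stick: Bystander: small black USB stick, 17x50x8, along its own y (mm), loose on the desk near the panel; origin under its middle. Leave it alone.
- screw_tin: Bystander: round open metal tin of screws, 61 across, 21 high (mm), loose on the desk near the panel; origin under its middle. Leave it alone.
- driver_b: Bystander: thin black screwdriver with green rings, 12x140x12, along its own y (mm), loose on the desk near the panel; origin under its middle. Leave it alone.

How it is judged:
On the way, in this order (a step that is already met when the one before it is completed fails the run):
1. the first key, furthest from the bar, is dipped alone (value of joint key1 above 0.002 m and value of joint each of key2, key3, key4 below 0.0003 m), for 0.02 s.
2. the fingertip passes from key 1 to key 2 without lifting: both are partly down (value of joint each of key1, key2 above 0.0003 m).
3. key 2 is dipped and key 1 has sprung back (value of joint key2 above 0.002 m and value of joint key1 below 0.0003 m), for 0.02 s.
4. the fingertip passes from key 2 to key 3 without lifting: both are partly down (value of joint each of key2, key3 above 0.0003 m).
5. key 3 is dipped and key 2 has sprung back (value of joint key3 above 0.002 m and value of joint key2 below 0.0003 m), for 0.02 s.
6. the fingertip passes from key 3 to key 4 without lifting: both are partly down (value of joint each of key3, key4 above 0.0003 m).
7. key 4 is dipped and key 3 has sprung back (value of joint key4 above 0.002 m and value of joint key3 below 0.0003 m), for 0.02 s.
8. the bar is held down (value of joint bar above 0.003 m), for 0.2 s.
At the end, for the whole second after the job is handed in: The bar is held at least 3 mm down by the fingers with less than 15 N, all four round keys are up (within 0.5 mm), and the panel is at rest within 20 mm of where it stood (value of joint bar above 0.003 m and value of joint each of key1, key2, key3, key4 below 0.0005 m and contact force between the fingers and panel between 0.3 and 15 N and distance of panel from where it was at the start of the episode below 0.02 m and linear speed of panel below 0.01 m/s); the arm keeps its last pose, push and grip.
It fails at once if the panel is pressed or pushed hard (over 20 N) (contact force between any of the fingers, the arm and panel above 20 N).
It fails at once if the panel is lifted, tipped or shoved more than 20 mm (height (world z) of panel above 0.008 m or angle between panel's own z axis and vertical above 0.08 rad or distance of panel from where it was at the start of the episode above 0.02 m or distance of bar_top from where it was at the start of the episode above 0.03 m).
It fails at once if a bystander is moved more than 20 mm or lifted (distance of any of marker, usb_stick, screw_tin, driver_b from where it was at the start of the episode above 0.02 m or height (world z) of any of marker, usb_stick, screw_tin, driver_b above 0.015 m).
It also fails if it takes over 38 s, if anything falls off the work surface, if the arm or the gripper's body presses on something with over 40 N, if the wrist force passes 120 N, or if a joint passes its speed limit or range.

## Robot

A 6-joint arm with a two-finger parallel gripper is mounted at the origin on a cart in front of the work surface, level with it; the furniture and walls round the work are solid. World frame = base frame: x ahead of the robot, y to its left, z up, the work surface at z = 0. Lengths are in m, angles in rad, forces in N, time in s.
With the tool pointing down it reaches from about 0.4 to 0.825 m from the base axis. Payload 7 kg.
Tool frame: the origin (TCP) lies at the very end of the fingers, on their centre line; the grasp point (between the pads) lies 19 mm behind it; z points along the fingers, y is the line along which they close (so a half turn about z gives the same grasp; the last joint's range is limited). The gripper opens to 88 mm and grips with 3 to 60 N. Pads are 19 mm wide; open, the fingers measure 130 mm over their backs; the gripper's body (78 mm by 193 mm) begins 47 mm behind the grasp point.
Start: joints at [-0.962, 0.359, 0.012, 0, -1.224, -0.288], TCP at [0.213, -0.641, 0.198] pointing down, gripper open.
Joint ranges: [-3.07, 3.07], [-1.43, 2.12], [-1.02, 1.25], [-3.03, 1.67], [-3.05, -0], [-3.03, 3.03]. Speed limits (rad/s): [2.39, 2.39, 3.01, 3.14, 3.14, 3.14].

## Interface

Orientations are given as [roll, pitch, yaw] about the fixed x, y, z axes, in that order (R = Rz(yaw) Ry(pitch) Rx(roll)).
In Python, from station import arm gives the robot as it stands. The module is installed in compiled form; this text tells all that it offers.
- The arm moves only by the shell command python3 -m crank 'ROWS' [FORCE]. ROWS is JSON, a list of rows, each an object of numbers: "dx", "dy", "dz": the shift along the world's x, y, z in m; "twist": the turn about the world's z in degrees; "grip": the opening, from -1 (shut) to 1 (fully open). A call has exactly 5 rows; each row is the pose to reach, as a shift and turn from the pose commanded when the call began; what a row does not reach only later rows make up. A row lasts 1/12 s, in which the tool goes at most 41.7 mm and 7.16 degrees, less where a joint would pass 70% of its speed; a pose out of reach is approached as far as the arm can. A call with a gripper value outside its range is refused whole. The fingers move at their own pace and stop on an object; FORCE is the grip in N (left out, the last holds). Time passes only in rows, so rows that repeat a pose let the fingers close, or fill a call up. It gives the time, the measured TCP pose, the force, the opening and the grip force at its end, in the units of the state.
- arm.get_state(): the state, without advancing time (a new reading comes with each control period).
- arm.grab_frame(name): name is "scene" or "top"; returns the picture (480x640x3 uint8, red, green, blue); there is no depth.
- arm.get_calibration(name): a dict with "fx", "fy", "cx", "cy" (pixels), "cam_to_world" (4x4, takes a point from camera to world coordinates). Camera axes: x right, y down, z forward; pixel columns grow to the right and rows downward; lengths in m; the calibration is good to about 2 mm. A picture is of the moment at which its call begins. get_calibration takes no time and is no camera call.
- arm.job_done(): hands the job in; it is judged then, once.
The state is a dict: "t": time; "q": joint angles; "qd": joint speeds; "joint_efforts": joint torques, N m; "eef_pos": TCP position; "ee_rot": TCP orientation; "force": force on the tool from outside, world axes, zero at the start; "moment": the same for the moment, N m; "width": finger opening in m; "gripper_force": force on a finger pad.
Only numpy, scipy, OpenCV 4.12 (cv2) and the standard library are available. Lean on these libraries where they do the work, as an engineer would, in place of code of your own. Each camera call takes 0.05 s, during which the arm holds its last target. There are 200 camera calls.

## Working session

There is one attempt and no reset: what is moved stays moved. The work goes in short steps, Python scripts to look and compute and a shell command to move; the robot and the scene stay as the last step left them, time stands still between calls to the robot, and variables do not carry over. Pictures are saved under pics/ and viewed, at most 10 in all, crops included, and the job is handed in when it is done.

```bash
mkdir -p pics; python3 - <<'E'
from station import arm
import cv2
s=arm.get_state();print(s)
for n in("scene","top"):
    cv2.imwrite(f"pics/{n}0.png",arm.grab_frame(n)[:,:,::-1]);c=arm.get_calibration(n);print(n,c)
E
```

```text
{'t': 0.0, 'q': array([-9.61849740e-01,  3.59370871e-01,  1.10924937e-02, -3.37512395e-04,
       -1.22410219e+00, -2.88119201e-01]), 'qd': array([-3.96364617e-04, -9.06941730e-04, -2.93328833e-04,  2.49312850e-05,
        4.16660876e-04, -1.43383453e-04]), 'joint_efforts': array([ 7.12865040e-04, -5.82715380e+01,  2.93082529e+01,  6.99788824e+00,
        6.97790732e-03, -1.24563471e-04]), 'eef_pos': array([ 0.21268151, -0.6400712 ,  0.19695   ]), 'ee_rot': array([ 3.13998355e+00, -1.45995451e-04, -2.82088009e+00]), 'force': array([-0.62009488,  0.49218034,  0.45638757]), 'moment': array([-0.00816262, -0.03382846,  0.0281664 ]), 'gripper_force': 0.0, 'width': 0.08756168173440475}
scene {'fx': 493.33383552770823, 'fy': 493.33383552770823, 'cx': 322.78842124934954, 'cy': 237.37005708931747, 'cam_to_world': array([[-0.83035926, -0.41334942,  0.37369205,  0.20878795],
       [-0.55703074,  0.59787727, -0.57641957,  0.73439521],
       [ 0.01484071, -0.68679329, -0.72670127,  0.68667617],
       [ 0.        ,  0.        ,  0.        ,  1.        ]])}
top {'fx': 606.0317674580245, 'fy': 606.0317674580245, 'cx': 329.22072329092936, 'cy': 234.8290360049386, 'cam_to_world': array([[ 0.00143771, -0.98450231,  0.1753657 ,  0.39883793],
       [-0.99987823,  0.00130972,  0.01555013,  0.24037221],
       [-0.01553882, -0.1753667 , -0.98438055,  0.88703588],
       [ 0.        ,  0.        ,  0.        ,  1.        ]])}
```

View pics/top0.png

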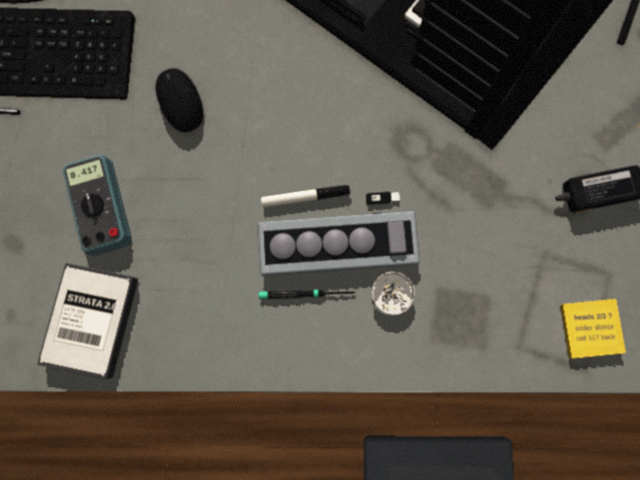

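View pics/scene0.png

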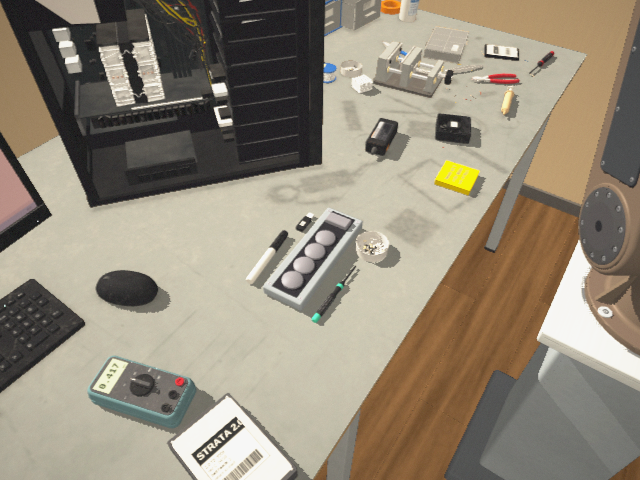

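The top view shows the panel level with the row running left to right: keys at about (283,245), (309,243), (335,240) and (362,239), with the bar at (397,237). The tower corner is at (490,145). The scene view confirms this, with the bar at the end nearest the robot's right. I'll measure the keys next.

```bash
cat > h.py <<'E'
import numpy as np
from station import arm
def ray(n,u,v,z):
    c=arm.get_calibration(n);T=c["cam_to_world"]
    d=T[:3,:3]@[(u-c["cx"])/c["fx"],(v-c["cy"])/c["fy"],1.];o=T[:3,3]
    return (o+d*(z-o[2])/d[2])[:2]
E
python3 - <<'E'
from h import *
import cv2
im=cv2.imread("pics/top0.png");g=cv2.cvtColor(im,cv2.COLOR_BGR2GRAY)
print(g[243,255:425:3])
# bright blobs inside the dark recess
sub=np.zeros_like(g);sub[218:262,266:412]=255
m=((g>62)&(sub>0)).astype(np.uint8)*255
m=cv2.morphologyEx(m,cv2.MORPH_OPEN,np.ones((5,5)))
n,l,st,ce=cv2.connectedComponentsWithStats(m)
for i in range(1,n): print(st[i],ce[i].round(1),ray("top",*ce[i],0.031).round(4))
c=cv2.HoughCircles(g[215:265,260:415],cv2.HOUGH_GRADIENT,1,18,param1=100,param2=10,minRadius=10,maxRadius=16)
P=[]
for x,y,r in sorted(c[0].tolist()): p=ray("top",x+260,y+215,.031);P.append(p);print(x+260,y+215,r,p.round(4))
print("tower corner",ray("top",490,148,0.0),ray("top",490,148,0.4))
for n,u,v in(("tl",260,222),("tr",415,212),("bl",262,273),("br",418,263)):print(n,ray("top",u,v,.025).round(4))
for u,v in((292,280),(304,264),(315,250),(326,237),(340,221)):print("scene",ray("scene",u,v,.032).round(4))
E
python3 -c "
import cv2;im=cv2.imread('pics/top0.png')[195:310,250:430];cv2.imwrite('pics/c.png',cv2.resize(im,None,fx=4.4,fy=4.4,interpolation=2))"
```

```text
[126 116 157  75  30  85 123 125 127 131 126 122 118  99 114 116 122 127
 125 123 119 114  91 106 114 115 122 120 112 110 107  61 109 106 112 117
 116 107  98 100  31  20  28  22  32 107 125 123 123 123  87  26  32 156
 120 126 127]
[ 266  218  140   35 1671] [344.1 226.7] [0.5632 0.2326]
[349 227  26  25 518] [361.4 239.2] [0.5449 0.2078]
[323 229  25  25 515] [335.  241.3] [0.5419 0.2456]
[ 270  231   52   27 1044] [295.4 244.1] [0.5379 0.3023]
[361 254  51   8 305] [387.8 258.4] [0.5171 0.1704]
279.5 247.5 15.399999618530273 [0.533  0.3251]
308.5 242.5 12.0 [0.5402 0.2836]
334.5 241.5 13.100000381469727 [0.5416 0.2463]
361.5 239.5 13.100000381469727 [0.5445 0.2077]
tower corner [0.69053487 0.01027182] [0.55899704 0.1140333 ]
tl [0.5715 0.3546]
tr [0.5859 0.1295]
bl [0.497  0.3501]
br [0.5113 0.127 ]
scene [0.5331 0.3268]
scene [0.5368 0.2865]
scene [0.5396 0.2487]
scene [0.5411 0.211 ]
scene [0.5424 0.1613]
```

View pics/c.png

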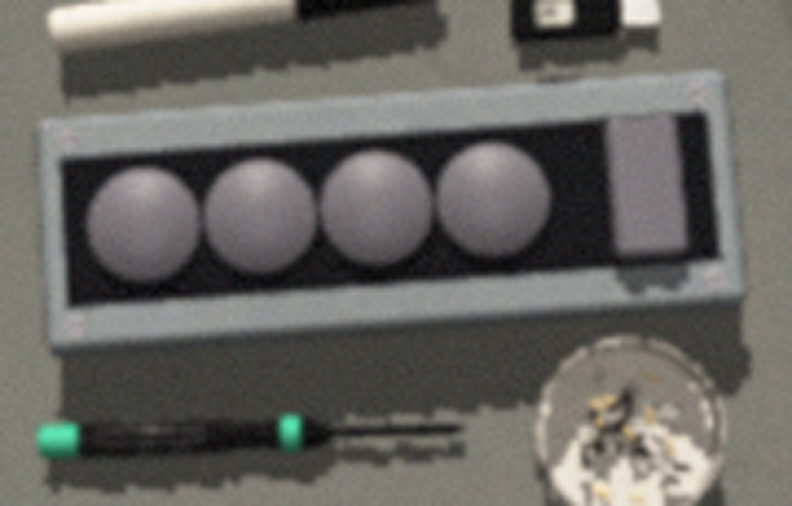

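Keys 3 and 4 measure 37.9 mm apart, as expected. The row points at -86°, with key 1 at about (0.537, 0.322) and the bar at about (0.548, 0.158). I'll swing over with the fingers shut and turn +75.6° so the 19 mm pad width lies along the row.

```bash
python3 -m crank '[{"dx":0.03,"dy":0.025,"dz":0,"twist":6,"grip":-1},{"dx":0.06,"dy":0.05,"dz":0,"twist":12,"grip":-1},{"dx":0.09,"dy":0.075,"dz":0,"twist":18,"grip":-1},{"dx":0.12,"dy":0.10,"dz":0,"twist":24,"grip":-1},{"dx":0.15,"dy":0.125,"dz":0,"twist":30,"grip":-1}]' 5
python3 -m crank '[{"dx":0.025,"dy":0.032,"dz":0,"twist":6,"grip":-1},{"dx":0.05,"dy":0.064,"dz":0,"twist":12,"grip":-1},{"dx":0.075,"dy":0.096,"dz":0,"twist":18,"grip":-1},{"dx":0.10,"dy":0.128,"dz":0,"twist":24,"grip":-1},{"dx":0.125,"dy":0.16,"dz":0,"twist":30,"grip":-1}]'
python3 -m crank '[{"dx":0,"dy":0.04,"dz":0,"twist":4,"grip":-1},{"dx":0.0,"dy":0.08,"dz":0,"twist":8,"grip":-1},{"dx":0.0,"dy":0.12,"dz":0,"twist":12,"grip":-1},{"dx":0.0,"dy":0.16,"dz":0,"twist":14,"grip":-1},{"dx":0.0,"dy":0.20,"dz":0,"twist":15.6,"grip":-1}]'
```

```text
t: 0.52
eef_pos: [0.3637, -0.5141, 0.1975]
ee_rot: [3.141, 0.0, -2.293]
force: [1.6, -0.9, -1.3]
width: 0.0598
gripper_force: 0.0
t: 0.93
eef_pos: [0.4885, -0.3537, 0.1977]
ee_rot: [3.141, 0.0, -1.768]
force: [0.8, -0.2, -0.6]
width: 0.0262
gripper_force: 0.0
t: 1.35
eef_pos: [0.4872, -0.1537, 0.1976]
ee_rot: [3.141, 0.0, -1.499]
force: [1.9, 1.0, 0.0]
width: 0.0006
gripper_force: 0.0
```

```bash
python3 -m crank '[{"dx":0,"dy":0.035,"dz":0,"grip":-1},{"dx":0.0,"dy":0.07,"dz":0,"grip":-1},{"dx":0.0,"dy":0.105,"dz":0,"grip":-1},{"dx":0.0,"dy":0.14,"dz":0,"grip":-1},{"dx":0.0,"dy":0.175,"dz":0,"grip":-1}]'
python3 -m crank '[{"dx":0,"dy":0.035,"dz":0,"grip":-1},{"dx":0.0,"dy":0.07,"dz":0,"grip":-1},{"dx":0.01,"dy":0.105,"dz":0,"grip":-1},{"dx":0.02,"dy":0.14,"dz":0,"grip":-1},{"dx":0.03,"dy":0.175,"dz":0,"grip":-1}]'
python3 -m crank '[{"dx":0.01,"dy":0.03,"dz":-0.02,"grip":-1},{"dx":0.015,"dy":0.06,"dz":-0.04,"grip":-1},{"dx":0.019,"dy":0.09,"dz":-0.06,"grip":-1},{"dx":0.019,"dy":0.12,"dz":-0.08,"grip":-1},{"dx":0.019,"dy":0.129,"dz":-0.10,"grip":-1}]'
```

```text
invalid input at $[0]: expected keys dx, dy, dz, twist, grip
invalid input at $[0]: expected keys dx, dy, dz, twist, grip
invalid input at $[0]: expected keys dx, dy, dz, twist, grip
```

```bash
python3 - <<'E'
from h import *
import cv2
s=arm.get_state();print(s["eef_pos"],s["ee_rot"],s["force"],s["q"])
for n,(a,b,c,d) in{"scene":(160,300,220,400),"top":(150,300,220,420)}.items():
    im=arm.grab_frame(n)[a:b,c:d,::-1];cv2.imwrite(f"pics/{n}1.png",cv2.resize(im,None,fx=4,fy=4,interpolation=2))
E
```

```text
[ 0.48719531 -0.15370356  0.19758241] [ 3.14116209e+00  1.52245567e-04 -1.49943085e+00] [1.87671113 0.98314852 0.04090878] [ 7.91354234e-02  8.74377212e-02 -3.43718815e-01 -1.71225699e-04
 -1.14006916e+00 -7.69838864e-03]
```

View pics/scene1.png

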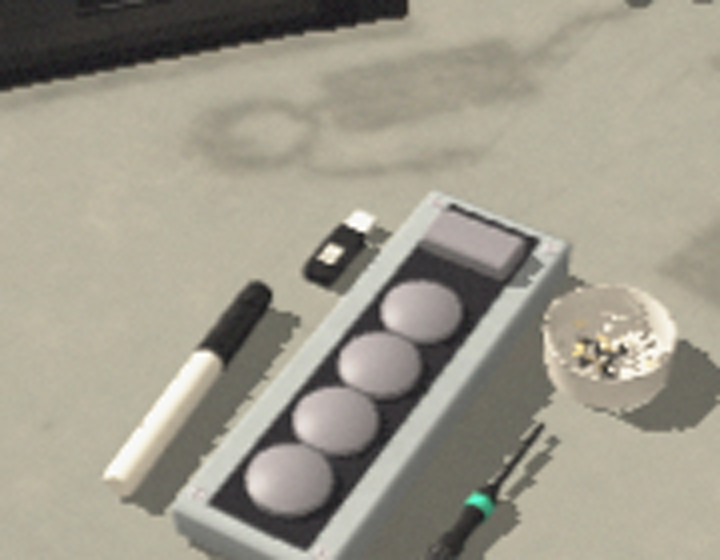

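View pics/top1.png

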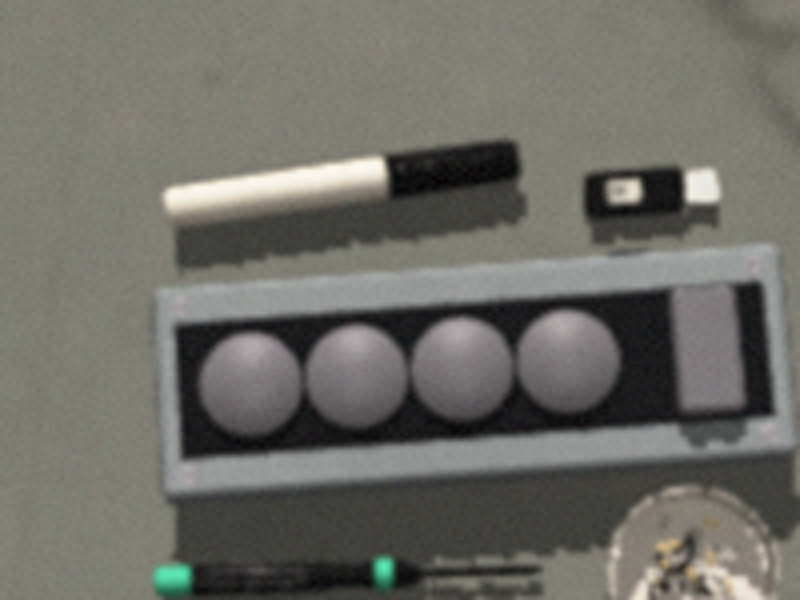

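The calls were refused because the twist key is required, so the arm has not moved and is not in the pictures. Both views show the panel untouched. I'll repeat the moves with twist included.

```bash
python3 -m crank '[{"dx":0,"dy":0.035,"dz":0,"twist":0,"grip":-1},{"dx":0.0,"dy":0.07,"dz":0,"twist":0,"grip":-1},{"dx":0.0,"dy":0.105,"dz":0,"twist":0,"grip":-1},{"dx":0.0,"dy":0.14,"dz":0,"twist":0,"grip":-1},{"dx":0.0,"dy":0.175,"dz":0,"twist":0,"grip":-1}]'
python3 -m crank '[{"dx":0,"dy":0.035,"dz":0,"twist":0,"grip":-1},{"dx":0.0,"dy":0.07,"dz":0,"twist":0,"grip":-1},{"dx":0.01,"dy":0.105,"dz":0,"twist":0,"grip":-1},{"dx":0.02,"dy":0.14,"dz":0,"twist":0,"grip":-1},{"dx":0.03,"dy":0.175,"dz":0,"twist":0,"grip":-1}]'
python3 -m crank '[{"dx":0.01,"dy":0.03,"dz":-0.02,"twist":0,"grip":-1},{"dx":0.015,"dy":0.06,"dz":-0.04,"twist":0,"grip":-1},{"dx":0.019,"dy":0.09,"dz":-0.06,"twist":0,"grip":-1},{"dx":0.019,"dy":0.12,"dz":-0.08,"twist":0,"grip":-1},{"dx":0.019,"dy":0.129,"dz":-0.10,"twist":0,"grip":-1}]'
python3 - <<'E'
from h import *
import cv2
for n,(a,b,c,d) in{"scene":(160,300,220,400),"top":(150,300,220,420)}.items():
    im=arm.grab_frame(n)[a:b,c:d,::-1];cv2.imwrite(f"pics/{n}2.png",cv2.resize(im,None,fx=4,fy=4,interpolation=2))
s=arm.get_state();print(s["eef_pos"],s["ee_rot"],s["force"],s["q"])
E
```

```text
t: 1.87
eef_pos: [0.4874, 0.0206, 0.1978]
ee_rot: [3.141, 0.0, -1.502]
force: [0.3, -0.5, 0.4]
width: 0.0006
gripper_force: 0.0
t: 2.28
eef_pos: [0.5179, 0.196, 0.1979]
ee_rot: [-3.142, 0.0, -1.501]
force: [0.2, -0.2, 0.2]
width: 0.0006
gripper_force: 0.0
t: 2.7
eef_pos: [0.5372, 0.3266, 0.0961]
ee_rot: [-3.141, -0.0, -1.5]
force: [0.8, -0.1, 0.7]
width: 0.0004
gripper_force: 0.0
[0.53483778 0.32328314 0.09320376] [ 3.13586515 -0.00434844 -1.50038234] [-0.72203492  0.09406468 -0.86292076] [ 0.8549614   0.3647355  -0.23249195 -0.00116638 -0.98069476 -0.78390739]
```

View pics/scene2.png

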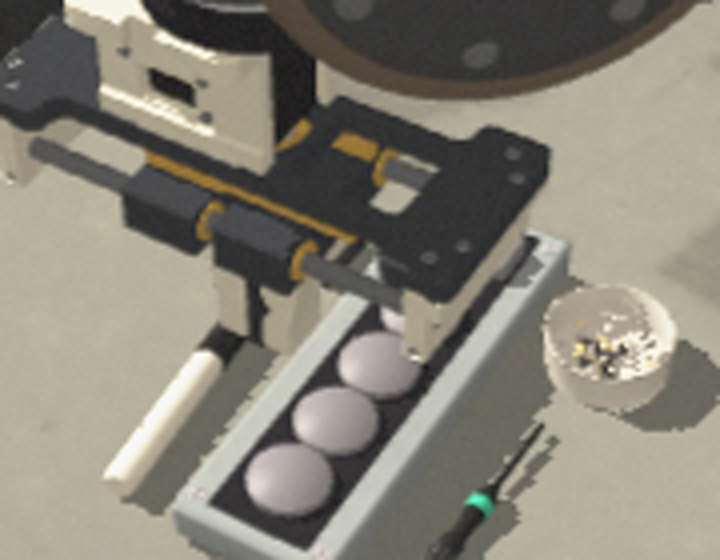

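The scene shows the closed fingers hanging near crop (265,340), which is pixel (286,245), clear of the panel. I'll check that against the projected TCP and see why the pose reading drifted.

```bash
python3 -m crank '[{"dx":0,"dy":0,"dz":0,"twist":0,"grip":-1},{"dx":0,"dy":0,"dz":0,"twist":0,"grip":-1},{"dx":0,"dy":0,"dz":0,"twist":0,"grip":-1},{"dx":0,"dy":0,"dz":0,"twist":0,"grip":-1},{"dx":0,"dy":0,"dz":0,"twist":0,"grip":-1}]'
python3 - <<'E'
from h import *
import cv2
s=arm.get_state();print(s["eef_pos"],s["ee_rot"],s["force"])
for n in("scene","top"):
    c=arm.get_calibration(n);T=np.linalg.inv(c["cam_to_world"]);p=T@[*s["eef_pos"],1]
    print(n,c["fx"]*p[0]/p[2]+c["cx"],c["fy"]*p[1]/p[2]+c["cy"])
E
```

```text
t: 3.22
eef_pos: [0.5373, 0.3231, 0.0991]
ee_rot: [-3.14, 0.001, -1.502]
force: [0.1, -0.0, 1.3]
width: 0.0007
gripper_force: 0.0
[0.53732752 0.32311788 0.09911018] [-3.14022356e+00  1.29248073e-03 -1.50215660e+00] [ 0.10512721 -0.02283444  1.25179825]
scene 289.91417661752575 251.06442726890677
top 276.0501552879331 236.29721911083527
```

View pics/top2.png

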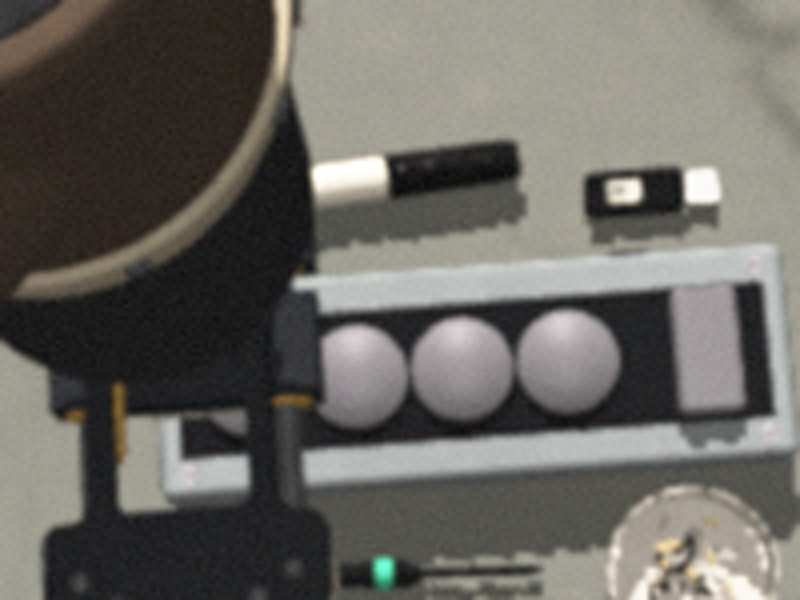

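The top view shows the gripper over key 1, with the panel and the small things unmoved. The TCP reading swings a few mm after fast moves, so from here I'll descend gently and let it settle.

```bash
python3 -m crank '[{"dx":-0.001,"dy":0.001,"dz":-0.01,"twist":0,"grip":-1},{"dx":-0.001,"dy":0.001,"dz":-0.022,"twist":0,"grip":-1},{"dx":-0.001,"dy":0.001,"dz":-0.034,"twist":0,"grip":-1},{"dx":-0.001,"dy":0.001,"dz":-0.044,"twist":0,"grip":-1},{"dx":-0.001,"dy":0.001,"dz":-0.05,"twist":0,"grip":-1}]'
for i in 1 2; do python3 -m crank '[{"dx":0,"dy":0,"dz":0,"twist":0,"grip":-1},{"dx":0,"dy":0,"dz":0,"twist":0,"grip":-1},{"dx":0,"dy":0,"dz":0,"twist":0,"grip":-1},{"dx":0,"dy":0,"dz":0,"twist":0,"grip":-1},{"dx":0,"dy":0,"dz":0,"twist":0,"grip":-1}]'; done
```

```text
t: 3.63
eef_pos: [0.5348, 0.3235, 0.0453]
ee_rot: [3.139, -0.002, -1.502]
force: [-0.0, -0.1, 0.2]
width: 0.0003
gripper_force: 0.0
t: 4.05
eef_pos: [0.5361, 0.3248, 0.0485]
ee_rot: [-3.141, 0.001, -1.501]
force: [1.5, 0.3, 0.3]
width: 0.0004
gripper_force: 0.0
t: 4.47
eef_pos: [0.5358, 0.3245, 0.0479]
ee_rot: [-3.142, 0.0, -1.501]
force: [-0.2, 0.9, -0.2]
width: 0.0003
gripper_force: 0.0
```

```bash
python3 -m crank '[{"dx":0,"dy":0.0005,"dz":-0.003,"twist":0,"grip":-1},{"dx":0,"dy":0.001,"dz":-0.006,"twist":0,"grip":-1},{"dx":0,"dy":0.001,"dz":-0.009,"twist":0,"grip":-1},{"dx":0,"dy":0.001,"dz":-0.011,"twist":0,"grip":-1},{"dx":0,"dy":0.001,"dz":-0.013,"twist":0,"grip":-1}]'
python3 -m crank '[{"dx":0,"dy":0,"dz":-0.001,"twist":0,"grip":-1},{"dx":0,"dy":0,"dz":-0.002,"twist":0,"grip":-1},{"dx":0,"dy":0,"dz":-0.003,"twist":0,"grip":-1},{"dx":0,"dy":0,"dz":-0.004,"twist":0,"grip":-1},{"dx":0,"dy":0,"dz":-0.005,"twist":0,"grip":-1}]'
for i in 1 2 3; do python3 -m crank '[{"dx":0,"dy":0,"dz":0,"twist":0,"grip":-1},{"dx":0,"dy":0,"dz":0,"twist":0,"grip":-1},{"dx":0,"dy":0,"dz":0,"twist":0,"grip":-1},{"dx":0,"dy":0,"dz":0,"twist":0,"grip":-1},{"dx":0,"dy":0,"dz":0,"twist":0,"grip":-1}]'; done
python3 - <<'E'
from h import *
import cv2
for n,(a,b,c,d) in{"scene":(200,310,240,370)}.items():
    im=arm.grab_frame(n)[a:b,c:d,::-1];cv2.imwrite(f"pics/{n}3.png",cv2.resize(im,None,fx=5,fy=5,interpolation=2))
E
```

```text
t: 4.88
eef_pos: [0.5357, 0.3253, 0.0344]
ee_rot: [3.141, -0.0, -1.501]
force: [-0.0, -0.4, 0.1]
width: 0.0003
gripper_force: 0.0
t: 5.3
eef_pos: [0.5359, 0.3255, 0.0299]
ee_rot: [-3.141, 0.0, -1.501]
force: [0.1, 0.6, 0.2]
width: 0.0005
gripper_force: 0.0
t: 5.72
eef_pos: [0.5359, 0.3255, 0.0299]
ee_rot: [-3.141, 0.0, -1.501]
force: [0.2, -0.2, -0.2]
width: 0.0006
gripper_force: 0.0
t: 6.13
eef_pos: [0.5358, 0.3254, 0.0299]
ee_rot: [3.142, -0.0, -1.501]
force: [0.4, -0.6, -0.1]
width: 0.0002
gripper_force: 0.0
t: 6.55
eef_pos: [0.5358, 0.3254, 0.0299]
ee_rot: [3.142, -0.0, -1.501]
force: [0.4, 0.7, 0.6]
width: 0.0003
gripper_force: 0.0
```

View pics/scene3.png

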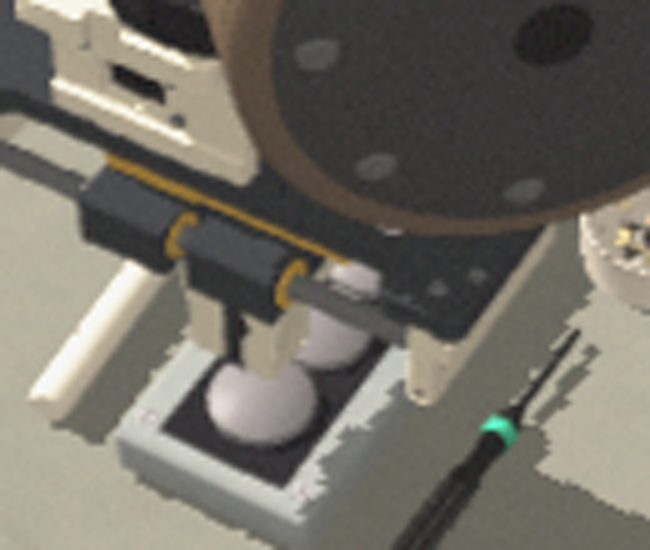

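The force readings stay near zero at a reported z of 0.030, so the finger isn't touching, and in the picture it looks as if it ends short of the dome crest (crop (262,390)). I'll draw the reported TCP and footprint over the view to see where the offset lies.

```bash
python3 - <<'E'
from h import *
import cv2
im=arm.grab_frame("scene")[:,:,::-1];s=arm.get_state();p=s["eef_pos"];a=s["ee_rot"][2]
c=arm.get_calibration("scene");T=np.linalg.inv(c["cam_to_world"])
def pr(q):
    v=T@[*q,1];return c["fx"]*v[0]/v[2]+c["cx"],c["fy"]*v[1]/v[2]+c["cy"]
a0,b0,k=215,255,9
z=cv2.resize(im[a0:a0+66,b0:b0+85],None,fx=k,fy=k,interpolation=cv2.INTER_CUBIC)
def dot(q,col):
    u,v=pr(q);cv2.circle(z,(int((u-b0+.5)*k),int((v-a0+.5)*k)),3,col,-1)
X=np.array([np.cos(a),np.sin(a),0]);Y=np.array([X[1],-X[0],0])
dot(p,(0,0,255))
for i in(-1,1):
    for j in(-1,1):dot(p+X*.0095*i+Y*.021*j,(0,255,255))
for h in(.01,.02,.03,.04,.05):dot(p+[0,0,h],(255,0,0))
for n in range(2):dot(np.array([.5366,.3214,.034])+n*.038*X,(0,255,0))
cv2.imwrite("pics/ov.png",z);print(z.shape,pr(p))
E
```

```text
(594, 765, 3) (np.float64(291.1897001883617), np.float64(279.5511351743287))
```

View pics/ov.png

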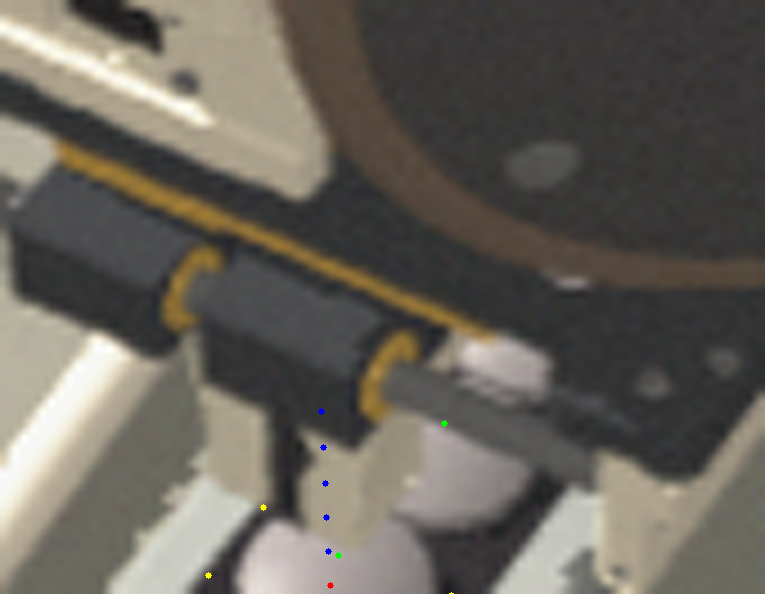

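The overlay puts the expected near bottom edge of the fingers at about (302,619). It actually shows at about (285,521), which is mostly straight up, so the real tip is well above the reported height. That agrees with the zero force. I'll probe down in small steps and watch the force, since the key itself gives 7 mm at under 3.5 N.

```bash
python3 -m crank '[{"dx":0,"dy":0,"dz":-0.0005,"twist":0,"grip":-1},{"dx":0,"dy":0,"dz":-0.001,"twist":0,"grip":-1},{"dx":0,"dy":0,"dz":-0.0015,"twist":0,"grip":-1},{"dx":0,"dy":0,"dz":-0.002,"twist":0,"grip":-1},{"dx":0,"dy":0,"dz":-0.002,"twist":0,"grip":-1}]'
python3 -m crank '[{"dx":0,"dy":0,"dz":-0.0005,"twist":0,"grip":-1},{"dx":0,"dy":0,"dz":-0.001,"twist":0,"grip":-1},{"dx":0,"dy":0,"dz":-0.0015,"twist":0,"grip":-1},{"dx":0,"dy":0,"dz":-0.002,"twist":0,"grip":-1},{"dx":0,"dy":0,"dz":-0.002,"twist":0,"grip":-1}]'
```

```text
t: 7.07
eef_pos: [0.5357, 0.3254, 0.0277]
ee_rot: [3.141, -0.0, -1.501]
force: [-0.2, -0.3, -0.3]
width: 0.0002
gripper_force: 0.0
t: 7.48
eef_pos: [0.5358, 0.3254, 0.0257]
ee_rot: [3.141, -0.0, -1.501]
force: [0.1, 0.7, 0.3]
width: 0.0002
gripper_force: 0.0
```

```bash
python3 -m crank '[{"dx":0,"dy":0,"dz":-0.0008,"twist":0,"grip":-1},{"dx":0,"dy":0,"dz":-0.0016,"twist":0,"grip":-1},{"dx":0,"dy":0,"dz":-0.0024,"twist":0,"grip":-1},{"dx":0,"dy":0,"dz":-0.003,"twist":0,"grip":-1},{"dx":0,"dy":0,"dz":-0.003,"twist":0,"grip":-1}]'
python3 -m crank '[{"dx":0,"dy":0,"dz":-0.0005,"twist":0,"grip":-1},{"dx":0,"dy":0,"dz":-0.001,"twist":0,"grip":-1},{"dx":0,"dy":0,"dz":-0.0015,"twist":0,"grip":-1},{"dx":0,"dy":0,"dz":-0.002,"twist":0,"grip":-1},{"dx":0,"dy":0,"dz":-0.002,"twist":0,"grip":-1}]'
```

```text
t: 7.9
eef_pos: [0.5357, 0.3254, 0.0227]
ee_rot: [3.141, -0.0, -1.501]
force: [-0.3, -0.6, -0.0]
width: 0.0005
gripper_force: 0.0
t: 8.32
eef_pos: [0.5358, 0.3254, 0.0207]
ee_rot: [3.141, -0.0, -1.501]
force: [-0.3, -0.6, 0.7]
width: 0.0006
gripper_force: 0.0
```

```bash
python3 -m crank '[{"dx":0,"dy":0,"dz":-0.0005,"twist":0,"grip":-1},{"dx":0,"dy":0,"dz":-0.001,"twist":0,"grip":-1},{"dx":0,"dy":0,"dz":-0.0015,"twist":0,"grip":-1},{"dx":0,"dy":0,"dz":-0.0015,"twist":0,"grip":-1},{"dx":0,"dy":0,"dz":-0.0015,"twist":0,"grip":-1}]'
python3 - <<'E'
from h import *
import time
F=[]
for i in range(8):
    arm.grab_frame("scene");F.append(arm.get_state()["force"])
print(np.mean(F,0),np.std(F,0))
E
```

```text
t: 8.73
eef_pos: [0.5358, 0.3254, 0.0193]
ee_rot: [3.142, -0.0, -1.501]
force: [-0.2, -1.0, 0.7]
width: 0.0006
gripper_force: 0.0
[-0.17693538 -0.27127188 -0.19995086] [0.54704592 0.56663417 0.39071902]
```

Averaging over several frames gives a clean reading (about ±0.15 N), and there is still no contact. I'll continue this way.

```bash
cat > f.py <<'E'
from h import *
F=[]
for i in range(6):
    arm.grab_frame("scene");F.append(arm.get_state()["force"])
s=arm.get_state();print("MEAN",np.mean(F,0).round(2),s["t"],s["eef_pos"].round(4))
E
python3 -m crank '[{"dx":0,"dy":0,"dz":-0.0005,"twist":0,"grip":-1},{"dx":0,"dy":0,"dz":-0.001,"twist":0,"grip":-1},{"dx":0,"dy":0,"dz":-0.0015,"twist":0,"grip":-1},{"dx":0,"dy":0,"dz":-0.002,"twist":0,"grip":-1},{"dx":0,"dy":0,"dz":-0.002,"twist":0,"grip":-1}]' | grep force; python3 f.py
python3 -m crank '[{"dx":0,"dy":0,"dz":-0.0005,"twist":0,"grip":-1},{"dx":0,"dy":0,"dz":-0.001,"twist":0,"grip":-1},{"dx":0,"dy":0,"dz":-0.0015,"twist":0,"grip":-1},{"dx":0,"dy":0,"dz":-0.002,"twist":0,"grip":-1},{"dx":0,"dy":0,"dz":-0.002,"twist":0,"grip":-1}]'| grep force; python3 f.py
```

```text
force: [-0.0, 0.6, 0.5]
gripper_force: 0.0
MEAN [-0.1   0.05 -0.27] 9.85 [0.5358 0.3255 0.0174]
force: [0.5, 0.6, 0.0]
gripper_force: 0.0
MEAN [-0.04 -0.22  0.06] 10.5667 [0.5358 0.3255 0.0154]
```

```bash
python3 - <<'E'
from h import *
import cv2
a=cv2.cvtColor(cv2.imread("pics/scene0.png"),cv2.COLOR_BGR2GRAY)
b=cv2.cvtColor(arm.grab_frame("scene"),cv2.COLOR_RGB2GRAY)
cv2.imwrite("pics/now_raw.png",b)
for u in(286,290,294,298):
    print(u,"before",a[262:296,u]);print(u,"now   ",b[262:296,u])
E
```

```text
286 before [223 223 222 222 220 148  93  60  61  73 141 211 213 215 214 218 221 222
 226 225 219 214 203 196 158 106  69  60  63  62  77 148 223 222]
286 now    [ 48  45  49  49  55  52  45  44  44  44  45  44  46  54  52  70 133 205
 208 207 201 193 181 173 142  94  63  56  55  56  69 133 204 204]
290 before [167  93  61  64  62  61  64  58  83 163 202 203 204 203 201 198 200 199
 193 192 190 184 182 179 178 164 109  62  60  62  61  61  87 180]
290 now    [ 55  52  52  49  52  47  60 107 146 140 143 159 162 161 161 160 158 142
 121 103 110 126 128 130 157 147  93  57  56  56  55  56  78 161]
294 before [204 218 223 228 228 222 177 131  92 159 188 186 186 185 182 180 180 175
 177 176 172 169 166 162 157 136 104  62  55  61  63  58  62  62]
294 now    [ 68  59  50  47  52  48  43  49  63 124 159 160 160 159 163 165 161 147
 158 143 105 105 109 106 111 110  97  50  50  51  41  40  34  43]
298 before [214 218 220 222 223 219 213 203 193 160 140 167 167 168 165 162 161 159
 159 155 151 150 148 144 116  83  44  46  62  62  60  60  70 132]
298 now    [ 96  96  87  94 111 129 137 141 142 140 143 144 146 145 146 126 108 101
 102 103 105 105 105 104  98  75  38  39  40  39  38  38  44  77]
```

The key's front rim is unmoved and the finger's shadow is now on the dome. The finger's lower edge sits at about v≈279.5 and should reach contact at about 283, so roughly 9 mm remains. I'll keep going down.

```bash
python3 -m crank '[{"dx":0,"dy":0,"dz":-0.001,"twist":0,"grip":-1},{"dx":0,"dy":0,"dz":-0.002,"twist":0,"grip":-1},{"dx":0,"dy":0,"dz":-0.003,"twist":0,"grip":-1},{"dx":0,"dy":0,"dz":-0.004,"twist":0,"grip":-1},{"dx":0,"dy":0,"dz":-0.004,"twist":0,"grip":-1}]' | grep force; python3 f.py
python3 -m crank '[{"dx":0,"dy":0,"dz":-0.0005,"twist":0,"grip":-1},{"dx":0,"dy":0,"dz":-0.001,"twist":0,"grip":-1},{"dx":0,"dy":0,"dz":-0.0015,"twist":0,"grip":-1},{"dx":0,"dy":0,"dz":-0.002,"twist":0,"grip":-1},{"dx":0,"dy":0,"dz":-0.002,"twist":0,"grip":-1}]'| grep force; python3 f.py
```

```text
force: [-0.3, 0.7, -0.6]
gripper_force: 0.0
MEAN [0.41 0.08 0.09] 11.3333 [0.5358 0.3255 0.0114]
force: [-0.3, 0.1, -0.2]
gripper_force: 0.0
MEAN [-0.13  0.15 -0.29] 12.05 [0.5358 0.3255 0.0094]
```

```bash
python3 -m crank '[{"dx":0,"dy":0,"dz":-0.0005,"twist":0,"grip":-1},{"dx":0,"dy":0,"dz":-0.001,"twist":0,"grip":-1},{"dx":0,"dy":0,"dz":-0.0015,"twist":0,"grip":-1},{"dx":0,"dy":0,"dz":-0.002,"twist":0,"grip":-1},{"dx":0,"dy":0,"dz":-0.002,"twist":0,"grip":-1}]' | grep force; python3 f.py
python3 -m crank '[{"dx":0,"dy":0,"dz":-0.0005,"twist":0,"grip":-1},{"dx":0,"dy":0,"dz":-0.001,"twist":0,"grip":-1},{"dx":0,"dy":0,"dz":-0.0015,"twist":0,"grip":-1},{"dx":0,"dy":0,"dz":-0.002,"twist":0,"grip":-1},{"dx":0,"dy":0,"dz":-0.002,"twist":0,"grip":-1}]'| grep force; python3 f.py
python3 - <<'E'
from h import *
import cv2
a=cv2.cvtColor(cv2.imread("pics/scene0.png"),cv2.COLOR_BGR2GRAY)
f=arm.grab_frame("scene");cv2.imwrite("pics/s4.png",f[:,:,::-1])
b=cv2.cvtColor(f,cv2.COLOR_RGB2GRAY)
for u in(290,294,298): print(u,"now   ",b[262:296,u])
E
```

```text
force: [0.3, 0.7, -0.2]
gripper_force: 0.0
MEAN [-0.16  0.17  0.18] 12.7667 [0.5358 0.3255 0.0074]
force: [-0.0, 0.2, 0.3]
gripper_force: 0.2
MEAN [0.07 0.01 0.08] 13.4833 [0.5358 0.3255 0.0054]
290 now    [ 77  76  78  74  62  52  54  53  52  53  52  81 142 112 138 158 160 163
 161 159 158 128 105 108 114 110  95  51  42  40  39  38  50  97]
294 now    [ 77  80  78  65  76  63  52  48  50  48  51  48  58 109 162 158 159 161
 161 162 161 159 157 132 107 107  95  55  39  34  37  40  37  41]
298 now    [ 56  85 115 111 108  91  93  88 101 124 131 142 142 142 144 144 147 148
 148 125 110 104 103 105  99  76  39  37  35  43  34  40  46  75]
```

The finger edge is now at v≈283–285, so contact is close. I'll use smaller steps.

```bash
python3 -m crank '[{"dx":0,"dy":0,"dz":-0.0005,"twist":0,"grip":-1},{"dx":0,"dy":0,"dz":-0.001,"twist":0,"grip":-1},{"dx":0,"dy":0,"dz":-0.0015,"twist":0,"grip":-1},{"dx":0,"dy":0,"dz":-0.002,"twist":0,"grip":-1},{"dx":0,"dy":0,"dz":-0.002,"twist":0,"grip":-1}]' | grep force; python3 f.py
python3 -m crank '[{"dx":0,"dy":0,"dz":-0.0005,"twist":0,"grip":-1},{"dx":0,"dy":0,"dz":-0.001,"twist":0,"grip":-1},{"dx":0,"dy":0,"dz":-0.0015,"twist":0,"grip":-1},{"dx":0,"dy":0,"dz":-0.0015,"twist":0,"grip":-1},{"dx":0,"dy":0,"dz":-0.0015,"twist":0,"grip":-1}]'| grep force; python3 f.py
python3 - <<'E'
from h import *
import cv2
f=arm.grab_frame("scene");cv2.imwrite("pics/s5.png",f[:,:,::-1])
b=cv2.cvtColor(f,cv2.COLOR_RGB2GRAY)
for u in(286,290,294): print(u,"now   ",b[272:296,u])
E
```

```text
force: [-0.8, 0.3, 1.2]
gripper_force: 0.6
MEAN [-0.3  -0.29  0.72] 14.25 [0.5358 0.3255 0.0034]
force: [-1.2, 0.1, 2.0]
gripper_force: 0.8
MEAN [-0.07 -0.03  1.41] 14.9667 [0.5358 0.3255 0.0019]
286 now    [ 51  46  46  46  58  53  58  64  67  57  58  88 141 107 106 109  63  45
  39  40  57 124 198 119]
290 now    [ 50  53  76 124  94 124 151 162 162 162 160 157 137 106 110 108 105  54
  40  36  42  39  54 101]
294 now    [ 50  51  52  53  76 145 159 161 156 160 161 161 161 158 137 107 105  50
  40  40  38  39  40  35]
```

There is contact: 0.7 N, then 1.4 N after another 1.5 mm, which fits the spring law. The crest is at a reported z≈0.0043, and key 1 is down about 2.5 mm on its own. I'll press on to about 3.8 mm and begin the level stroke along (0.068, -0.998).

```bash
python3 -m crank '[{"dx":0,"dy":0,"dz":-0.0005,"twist":0,"grip":-1},{"dx":0,"dy":0,"dz":-0.001,"twist":0,"grip":-1},{"dx":0,"dy":0,"dz":-0.0014,"twist":0,"grip":-1},{"dx":0,"dy":0,"dz":-0.0014,"twist":0,"grip":-1},{"dx":0,"dy":0,"dz":-0.0014,"twist":0,"grip":-1}]'| grep -v g; python3 f.py
python3 -m crank '[{"dx":0.0002,"dy":-0.003,"dz":0,"twist":0,"grip":-1},{"dx":0.0005,"dy":-0.007,"dz":0,"twist":0,"grip":-1},{"dx":0.0008,"dy":-0.011,"dz":0,"twist":0,"grip":-1},{"dx":0.001,"dy":-0.015,"dz":0,"twist":0,"grip":-1},{"dx":0.0013,"dy":-0.019,"dz":0,"twist":0,"grip":-1}]'
```

```text
t: 15.43
eef_pos: [0.5358, 0.3254, 0.0005]
ee_rot: [-3.142, -0.0, -1.501]
force: [0.3, 0.2, 3.1]
width: 0.0005
MEAN [-0.01 -0.1   2.32] 15.7333 [5.358e-01 3.254e-01 5.000e-04]
t: 16.15
eef_pos: [0.5373, 0.3063, 0.0006]
ee_rot: [-3.141, 0.001, -1.501]
force: [0.4, 2.3, 2.5]
width: 0.0006
gripper_force: 1.6
```

```bash
for i in 1 2; do python3 -m crank '[{"dx":0.0003,"dy":-0.004,"dz":0,"twist":0,"grip":-1},{"dx":0.0005,"dy":-0.008,"dz":0,"twist":0,"grip":-1},{"dx":0.0008,"dy":-0.012,"dz":0,"twist":0,"grip":-1},{"dx":0.0011,"dy":-0.016,"dz":0,"twist":0,"grip":-1},{"dx":0.0014,"dy":-0.02,"dz":0,"twist":0,"grip":-1}]'; done
```

```text
t: 16.57
eef_pos: [0.5384, 0.2858, 0.0003]
ee_rot: [3.141, -0.0, -1.502]
force: [-0.0, 1.0, 1.7]
width: 0.0002
gripper_force: 1.1
t: 16.98
eef_pos: [0.5401, 0.2664, 0.0006]
ee_rot: [-3.141, 0.0, -1.501]
force: [-0.7, 3.2, 2.5]
width: 0.0004
gripper_force: 1.8
```

```bash
for i in 1 2; do python3 -m crank '[{"dx":0.0003,"dy":-0.004,"dz":0,"twist":0,"grip":-1},{"dx":0.0005,"dy":-0.008,"dz":0,"twist":0,"grip":-1},{"dx":0.0008,"dy":-0.012,"dz":0,"twist":0,"grip":-1},{"dx":0.0011,"dy":-0.016,"dz":0,"twist":0,"grip":-1},{"dx":0.0014,"dy":-0.02,"dz":0,"twist":0,"grip":-1}]'; done
python3 -m crank '[{"dx":0.0003,"dy":-0.004,"dz":0,"twist":0,"grip":-1},{"dx":0.0005,"dy":-0.008,"dz":0,"twist":0,"grip":-1},{"dx":0.0008,"dy":-0.012,"dz":0,"twist":0,"grip":-1},{"dx":0.0011,"dy":-0.016,"dz":0,"twist":0,"grip":-1},{"dx":0.0013,"dy":-0.018,"dz":0,"twist":0,"grip":-1}]'; python3 f.py
```

```text
t: 17.4
eef_pos: [0.5412, 0.2458, 0.0003]
ee_rot: [3.141, -0.0, -1.501]
force: [-0.5, 2.0, 2.4]
width: 0.0008
gripper_force: 1.1
t: 17.82
eef_pos: [0.543, 0.2264, 0.0006]
ee_rot: [-3.141, 0.001, -1.501]
force: [0.1, 2.4, 3.2]
width: 0.0006
gripper_force: 1.5
t: 18.23
eef_pos: [0.5438, 0.2077, 0.0003]
ee_rot: [3.141, -0.0, -1.502]
force: [-0.5, 2.3, 2.4]
width: 0.0004
gripper_force: 1.1
MEAN [ 0.4  -0.77  2.41] 18.5333 [5.437e-01 2.080e-01 3.000e-04]
```

Key 4 is down (2.4 N at its centre) with key 3 released. I'll lift off, move over the bar and come down on it from above.

```bash
python3 -m crank '[{"dx":0,"dy":0,"dz":0.003,"twist":0,"grip":-1},{"dx":0,"dy":0,"dz":0.008,"twist":0,"grip":-1},{"dx":0,"dy":0,"dz":0.013,"twist":0,"grip":-1},{"dx":0,"dy":0,"dz":0.017,"twist":0,"grip":-1},{"dx":0,"dy":0,"dz":0.018,"twist":0,"grip":-1}]' |head -2
python3 -m crank '[{"dx":0.0005,"dy":-0.008,"dz":0,"twist":0,"grip":-1},{"dx":0.0013,"dy":-0.02,"dz":0,"twist":0,"grip":-1},{"dx":0.0023,"dy":-0.034,"dz":0,"twist":0,"grip":-1},{"dx":0.003,"dy":-0.045,"dz":0,"twist":0,"grip":-1},{"dx":0.0035,"dy":-0.049,"dz":0,"twist":0,"grip":-1}]' |head -2
python3 -m crank '[{"dx":0,"dy":0,"dz":0,"twist":0,"grip":-1},{"dx":0,"dy":0,"dz":0,"twist":0,"grip":-1},{"dx":0,"dy":0,"dz":0,"twist":0,"grip":-1},{"dx":0,"dy":0,"dz":-0.002,"twist":0,"grip":-1},{"dx":0,"dy":0,"dz":-0.004,"twist":0,"grip":-1}]' |head -2
python3 - <<'E'
from h import *
import cv2
z=[]
for n,(a,b,c,d) in{"scene":(200,310,240,370),"top":(195,305,250,430)}.items():
    z.append(cv2.resize(arm.grab_frame(n)[a:b,c:d,::-1],(400*(d-c)//(b-a)*3//4,300),interpolation=2))
cv2.imwrite("pics/pair.png",cv2.vconcat([cv2.copyMakeBorder(q,0,0,0,560-q.shape[1],0) for q in z]))
E
```

```text
t: 18.95
eef_pos: [0.5445, 0.2089, 0.0195]
t: 19.37
eef_pos: [0.547, 0.1569, 0.0182]
t: 19.78
eef_pos: [0.5476, 0.1599, 0.0144]
```

View pics/pair.png

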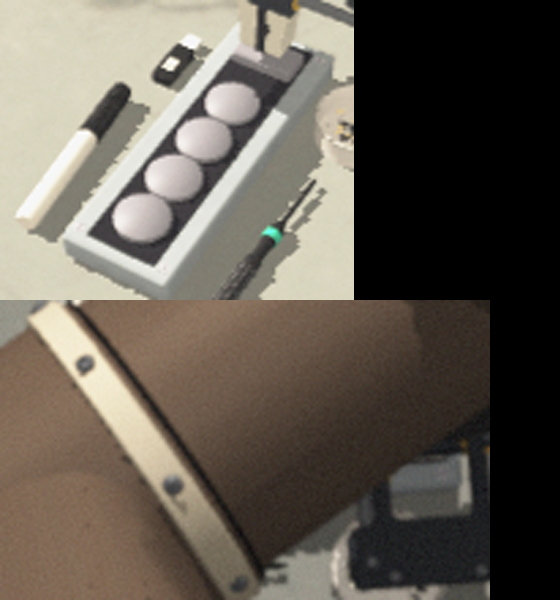

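The scene half shows all four keys up, the panel unmoved (key 1 still at pixel (292,280)), and the tip centred over the bar at crop (268,55). Next I press the bar down.

```bash
python3 -m crank '[{"dx":0,"dy":0,"dz":-0.002,"twist":0,"grip":-1},{"dx":0,"dy":0,"dz":-0.004,"twist":0,"grip":-1},{"dx":0,"dy":0,"dz":-0.006,"twist":0,"grip":-1},{"dx":0,"dy":0,"dz":-0.008,"twist":0,"grip":-1},{"dx":0,"dy":0,"dz":-0.01,"twist":0,"grip":-1}]'
python3 -m crank '[{"dx":0,"dy":0,"dz":-0.001,"twist":0,"grip":-1},{"dx":0,"dy":0,"dz":-0.002,"twist":0,"grip":-1},{"dx":0,"dy":0,"dz":-0.003,"twist":0,"grip":-1},{"dx":0,"dy":0,"dz":-0.004,"twist":0,"grip":-1},{"dx":0,"dy":0,"dz":-0.005,"twist":0,"grip":-1}]'; python3 f.py; python3 f.py
```

```text
t: 20.3
eef_pos: [0.5475, 0.1595, 0.0042]
ee_rot: [3.141, -0.0, -1.501]
force: [-0.3, 0.9, 0.1]
width: 0.0006
gripper_force: 0.4
t: 20.72
eef_pos: [0.5475, 0.1595, -0.0005]
ee_rot: [-3.142, 0.0, -1.501]
force: [-2.0, 0.1, 2.3]
width: 0.0009
gripper_force: 1.4
MEAN [-1.42  0.56  3.1 ] 21.0167 [ 5.475e-01  1.594e-01 -5.000e-04]
MEAN [-2.04  0.64  2.78] 21.3167 [ 5.475e-01  1.594e-01 -5.000e-04]
```

```bash
python3 -c "
from station import arm
print(arm.job_done())"
```

```text
the job is handed in; nothing more can be done
None
```

I stroked the four round keys in order with a light, continuous press and handed the job in while holding the bar about 5 mm down at roughly 3 N, with all round keys up and the panel and nearby items unmoved in my last picture before the bar press; no verdict came back.

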